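Charge the mill jar through the spring gate

ROBOT

A 6-joint arm with a two-finger parallel gripper is mounted at the origin on the work surface. World frame = base frame: x ahead of the robot, y to its left, z up, the work surface at z = 0. Lengths are in m, angles in rad, forces in N, time in s.
With the tool pointing down it reaches from about 0.35 to 0.975 m from the base axis. Payload 4.9 kg.
Tool frame: the origin (TCP) lies midway between the tips of the shut fingers; the grasp point (between the pads) lies 19 mm behind it; z points along the fingers, y is the line along which they close (so a half turn about z gives the same grasp; the last joint's range is limited). The gripper opens to 85 mm and grips with 20 to 120 N. Pads are 22 mm wide; open, the fingers measure 114 mm over their backs; the gripper's body (76 mm by 85 mm) begins 54 mm behind the grasp point. The pads swing forward as they close: fully open they stand 13 mm farther back than shut.
Start: joints at [-1.278, 0.053, 1.613, -0, 1.476, -0.119], TCP at [0.25, -0.573, 0.231] pointing down, gripper open.
Joint ranges: [-3.01, 3.01], [-1.01, 2.22], [0.06, 2.58], [-1.02, 4.17], [0.09, 2.62], [-3.14, 3.14]. Speed limits (rad/s): [2.57, 2.57, 3.14, 3.14, 3.14, 3.14].

INTERFACE

Orientations are given as a unit quaternion [w, x, y, z].
In Python, from workcell import bot, optics, workorder, spotter gives the robot as it stands. The module is installed in compiled form; this text tells all that it offers.
- The arm moves only by the shell command python3 -m jog 'ROWS'. ROWS is text: rows parted by semicolons, each of 7 numbers parted by spaces: the shift along the tool's x, y, z in m, then the turn, a rotation vector about the tool's x, y, z in units of 6 degrees (1.0 is 6 degrees), then the closure, from 0 (fully open) to 1 (shut). A call has 1 to 10 rows; each row shifts and turns the commanded pose from where the row before left it, along the tool's axes as they then stand; what a row does not reach is not made up. A row lasts 1/10 s, in which the tool goes at most 50 mm and 8.59 degrees, less where a joint would pass 70% of its speed; a pose out of reach is approached as far as the arm can. A call is refused whole if a number of a shift passes 0.05 or a number of a turn 1, either way. A call with a gripper value outside its range is refused whole. The fingers move at their own pace and stop on an object; the grip force is fixed at half the most. Time passes only in rows, so rows that do not move let the fingers close. It gives the time, the measured TCP pose, the force, the opening and the grip force at its end, in the units of the state.
- bot.sense(): the state, without advancing time (a new reading comes with each control period).
- optics.read_camera(name): name is "scene" or "top"; returns the picture (420x560x3 uint8, red, green, blue); there is no depth.
- optics.camera_params(name): a dict with "vertical_fov" (degrees; the focal length in pixels is half the picture's height over the tangent of half this angle, whatever the lens; pixels are square), "cx", "cy" (the principal point, pixels), "position" and "attitude" of the camera in the world. Camera axes: x right, y up, looking along -z (the intrinsics and any distortion apply to the point x, -y, -z); pixel columns grow to the right and rows downward; lengths in m; the calibration is good to about 2 mm. A picture is of the moment at which its call begins. camera_params takes no time and is no camera call.
- workorder.sign_off(): hands the job in; it is judged then, once.
Trained networks look in the newest picture that a camera, given by its name, has taken for a name from the list of things; names that differ only in an ending like _2 or _b are one class to them, and where a whole thing is asked for, a point or a joint stands for the part that bears it (a point fixed in the world has none). Each returns a list of dicts, best first, with "p" (0 to 1); they miss things now and then, are a little off and sometimes report something else, mostly with a low value. They report only what shows in the picture. A call takes as long as a camera call. They do not tell look-alikes from the thing itself.
- spotter.masks_of(camera, target): "region" (420x560 bool, what is visible of it) and "box" ([centre column, centre row, width, height] in pixels, round what is visible of it).
- spotter.landmark_of(camera, target): "point" ([row, column] in pixels: a listed point, or the origin of a listed thing).
The state is a dict: "clock": time; "joint_positions": joint angles; "dq": joint speeds; "joint_torque": joint torques, N m; "ee_pos": TCP position; "tcp_rot": TCP orientation; "contact_force": force on the tool from outside, world axes, zero at the start; "moment": the same for the moment, N m; "grip_width": finger opening in m; "grip_force": force on a finger pad.
Only numpy, scipy, OpenCV 4.12 (cv2) and the standard library are available. Lean on these libraries where they do the work, as an engineer would, in place of code of your own. Each camera call takes 0.05 s, during which the arm holds its last target. There are 200 camera calls.

TASK

Pour all six grinding balls from the steel cup into the funnel while its gate is shut, then stand the empty cup upright back on the bench and let go of it. Then pull the gate's knob out until it stands over the strip across the guide board and keep it there against its spring, so that all the balls drop into the jar below; finish while still holding the knob at the mark, and leave the strip, bottle, bowl and brush where they are.

Things in the scene. Friction and masses are not known exactly. Their poses are not given: they have to be found in the camera images.
- stand: Fixed wooden filling stand; origin at the centre of its 150 x 150 x 8 mm base on the bench, z up. Four 12 mm posts at x, y = +-63 mm carry a square plywood funnel about the z axis. A guide board (70 mm wide, top at z 96 mm) runs out from under the funnel to y = -285 mm, with a leg at its end. The gate is pulled along the stand's -y. Turned by up to 0.3 rad.
- mouth (a point): Centre of the funnel's open top, on the stand's z axis, level with the rim at z 168 mm. The mouth is square, 120 x 120 mm inside, 132 mm outside (sides along the stand's x and y); its walls slope from z 145 mm down to a 58 x 58 mm throat at z 105 mm, closed by the gate.
- gate (a joint): Pull-out of the flat aluminium gate under the funnel: 0 = shut, grows as the knob is pulled along the stand's -y, in m, end stop at 0.10. A spring pulls it shut: 4 N when shut, plus 1 N for every 10 mm (10 to 12 N at the mark); it slams shut when let go. The throat is fully clear from 0.060 on.
- knob (a point): Grip point on the gate's upright dark wooden knob, on its vertical axis: round stem 22 mm in diameter from z 102 to 130 mm above the bench, head 28 mm in diameter from there to z 152 mm; this point is at z 140 mm. It moves with the gate; shut, it lies at stand x 0, y -160 mm, 94 mm clear of the funnel's outer wall.
- mark (a point): The mark: a thin dark steel strip, 4 mm wide along the pull, stiffly clipped across the guide board's top (20 N to shift; leave it). This point is over the strip's middle, at the knob point's height (z 140 mm), 64 to 84 mm from the shut knob along the stand's -y. The knob's axis has to come over the strip.
- mark_slide (a joint): Where the mark is set: the gate value (m) at which the knob's axis is exactly over the strip.
- jar: White porcelain mill jar standing loose on the stand's base under the funnel: round, open, 100 mm wide, 82 mm tall, wall 5 mm, 0.7 kg; origin at the centre of its underside, z up.
- cup: Straight round steel measuring cup without a handle, open at the top, standing loose on the bench with the balls in it: 66 mm outside diameter, 85 mm tall, wall 3 mm, floor 4 mm, about 0.13 kg; origin at the centre of its underside, z up to the mouth.
- bottle: Bystander: clear water bottle, 64 mm wide, 190 mm tall; origin at the centre of its underside.
- dish: Bystander: terracotta bowl, 100 mm wide, 45 mm tall; origin at the centre of its underside.
- brush: Bystander: brush, 200 mm long, lying on the bench; origin on its underside, long axis x.
- ball0_center (a point): Centre of one of the six equal white ceramic grinding balls, 18 mm in diameter, 11 g, at first lying in the cup.
- ball1_center (a point): Centre of one of the six equal white ceramic grinding balls, 18 mm in diameter, 11 g, at first lying in the cup.
- ball2_center (a point): Centre of one of the six equal white ceramic grinding balls, 18 mm in diameter, 11 g, at first lying in the cup.
- ball3_center (a point): Centre of one of the six equal white ceramic grinding balls, 18 mm in diameter, 11 g, at first lying in the cup.
- ball4_center (a point): Centre of one of the six equal white ceramic grinding balls, 18 mm in diameter, 11 g, at first lying in the cup.
- ball5_center (a point): Centre of one of the six equal white ceramic grinding balls, 18 mm in diameter, 11 g, at first lying in the cup.
Things that resemble listed ones, but are neither listed nor needed, are in the scene too. What is shaped like the jar but purple is not meant.

How it is judged:
By the outcome, as a careful person would: the job done as asked, in the order asked, and still so for the second after the job is handed in, while the arm keeps its last pose, push and grip.
It also fails if it takes over 72 s, if anything falls off the work surface, if the arm or the gripper's body presses on something with over 40 N, if the wrist force passes 120 N, or if a joint passes its speed limit or range.

## Working session

There is one attempt and no reset: what is moved stays moved. The work goes in short steps, Python scripts to look and compute and a shell command to move; the robot and the scene stay as the last step left them, time stands still between calls to the robot, and variables do not carry over. Pictures are saved under pics/ and viewed, at most 10 in all, crops included, and the job is handed in when it is done.

```bash
mkdir -p pics; ls; cat > h.py <<'E'
import numpy as np, cv2
from scipy.spatial.transform import Rotation as R
from workcell import bot, optics, workorder, spotter
def Rq(q): return R.from_quat([q[1],q[2],q[3],q[0]])
E
python3 - <<'E'
from h import *
for c in ("scene","top"):
    im=optics.read_camera(c); cv2.imwrite(f"pics/{c}0.png",im[:,:,::-1]); print(optics.camera_params(c))
    for n in ("cup","mouth","knob","mark","jar","stand","bottle","dish","brush"):
        print(c,n,[(round(d["p"],2),np.round(d["point"]).tolist()) for d in spotter.landmark_of(c,n)][:3])
print(bot.sense())
E
```

```text
pics
{'vertical_fov': 47.51962026066304, 'cx': 288.6856910379119, 'cy': 206.8639933052012, 'position': array([1.28714581, 0.39190805, 0.68789994]), 'attitude': array([0.4558296 , 0.23505375, 0.40695685, 0.75588043])}
scene cup [(0.84, [209.0, 200.0])]
scene mouth [(0.57, [206.0, 371.0])]
scene knob [(0.92, [207.0, 294.0])]
scene mark [(0.42, [201.0, 263.0])]
scene jar [(0.97, [240.0, 404.0]), (0.78, [276.0, 368.0]), (0.72, [300.0, 455.0])]
scene stand [(0.92, [277.0, 367.0])]
scene bottle [(0.75, [314.0, 211.0])]
scene dish [(0.97, [269.0, 146.0])]
scene brush [(0.71, [356.0, 324.0])]
{'vertical_fov': 42.48222262371116, 'cx': 287.7679695098452, 'cy': 204.7183712280275, 'position': array([ 0.49309884, -0.00160671,  1.23364982]), 'attitude': array([-0.70342429, -0.02996994,  0.02179632,  0.70980349])}
top cup [(0.62, [242.0, 428.0])]
top mouth [(0.86, [218.0, 212.0]), (0.44, [120.0, 321.0])]
top knob [(0.59, [207.0, 287.0])]
top mark [(0.7, [251.0, 428.0]), (0.44, [242.0, 437.0])]
top jar [(0.82, [225.0, 140.0]), (0.82, [296.0, 206.0])]
top stand [(0.69, [224.0, 220.0])]
top bottle [(0.7, [120.0, 320.0]), (0.32, [218.0, 212.0]), (0.23, [251.0, 430.0])]
top dish [(0.71, [135.0, 413.0])]
top brush [(0.78, [128.0, 220.0])]
{'clock': 1.0, 'joint_positions': array([-1.27801199e+00,  5.26888912e-02,  1.61291099e+00, -2.35563019e-05,
        1.47601719e+00, -1.18992006e-01]), 'dq': array([ 0.00129161,  0.00044085,  0.00021956, -0.00043876, -0.0001862 ,
       -0.00064838]), 'joint_torque': array([ 1.08938668e-03, -3.93697321e+01, -3.70464134e+01, -4.24204075e-06,
        6.38054098e-04,  2.25709823e-05]), 'ee_pos': array([ 0.25013912, -0.5727296 ,  0.23130389]), 'tcp_rot': array([-1.11490360e-05,  9.78879568e-01,  2.04437743e-01, -1.27409373e-05]), 'contact_force': array([-0.28654779,  0.37287837, -0.49267232]), 'moment': array([0.04477236, 0.07511244, 0.02064377]), 'grip_force': 0.0, 'grip_width': 0.08526263148877683}
```

View pics/scene0.png

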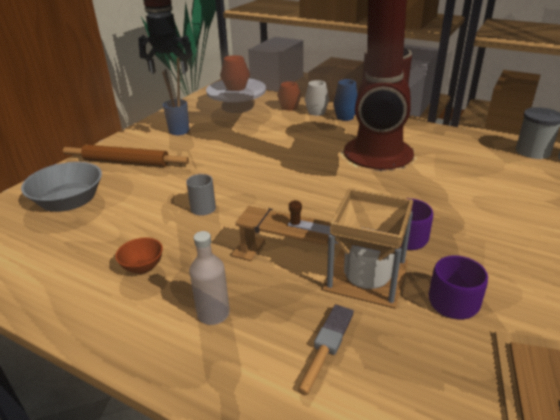

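View pics/top0.png

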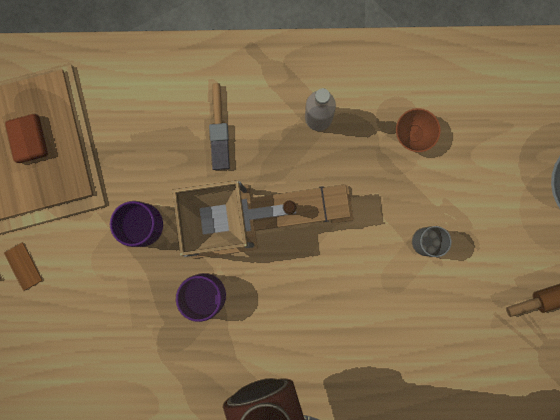

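Scene: the cup (balls in it) is at scene (201,195) / top (432,241), the stand's mouth at top (212,218), and the knob at top (290,207). The strip is at top about (324,203). The two purple jars at top (136,224) and (201,298) are look-alikes; the white one is under the funnel. Next I zoom in and compute positions.

```bash
cat >> h.py <<'E'
def ray(c,u,v):
    p=optics.camera_params(c); f=210/np.tan(np.radians(p["vertical_fov"])/2)
    d=Rq(p["attitude"]).apply([(u-p["cx"])/f,-(v-p["cy"])/f,-1]); return p["position"],d
def at(c,u,v,z):
    o,d=ray(c,u,v); return o+d*(z-o[2])/d[2]
def proj(c,P):
    p=optics.camera_params(c); f=210/np.tan(np.radians(p["vertical_fov"])/2)
    q=Rq(p["attitude"]).inv().apply(np.asarray(P)-p["position"]); return p["cx"]+f*q[...,0]/-q[...,2],p["cy"]-f*q[...,1]/-q[...,2]
def tri(uv1,uv2):
    (o1,d1),(o2,d2)=ray("scene",*uv1),ray("top",*uv2)
    s=np.linalg.lstsq(np.c_[d1,-d2],o2-o1,rcond=None)[0]; a,b=o1+s[0]*d1,o2+s[1]*d2
    return (a+b)/2,np.linalg.norm(a-b)
E
python3 - <<'E'
from h import *
t=cv2.imread("pics/top0.png")
cv2.imwrite("pics/crop1.png",cv2.resize(t[165:275,165:465],(800,293),interpolation=cv2.INTER_CUBIC))
s=cv2.imread("pics/scene0.png")
cv2.imwrite("pics/crop2.png",cv2.resize(s[165:305,175:425],(800,448),interpolation=cv2.INTER_CUBIC))
print("mouth",at("top",212,218,.168),tri((371,206),(212,218)))
print("knob",at("top",287,207,.14),tri((294,207),(287,207)))
print("cup",at("top",428,242,0),at("scene",200,209,0))
optics.read_camera("top");m=spotter.masks_of("top","cup");print([(d["p"],d["box"]) for d in m])
optics.read_camera("scene");m=spotter.masks_of("scene","cup");print([(d["p"],d["box"]) for d in m])
E
```

```text
mouth [0.54641192 0.16045589 0.168     ] (array([0.54542181, 0.16125747, 0.17427088]), np.float64(0.0037338631324812816))
knob [0.56875752 0.01229725 0.14      ] (array([0.56962461, 0.0105478 , 0.14053334]), np.float64(0.0039255438034745465))
cup [ 0.49575004 -0.30550019  0.        ] [ 0.50457866 -0.30140764  0.        ]
[(0.59, [431.6, 242.2, 38.1, 25.5]), (0.26, [437.0, 241.9, 7.7, 6.1])]
[(0.74, [200.2, 194.8, 31.7, 39.8]), (0.4, [308.2, 216.7, 41.7, 34.2])]
```

View pics/crop1.png

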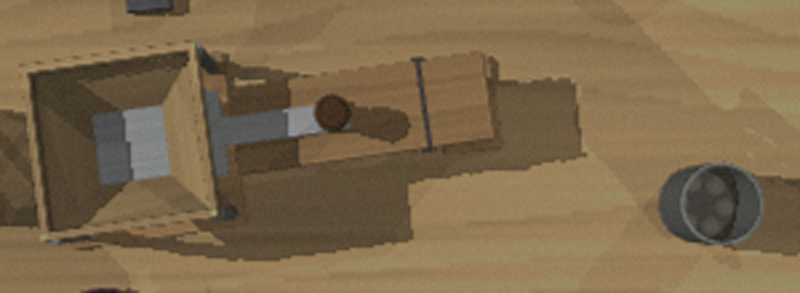

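View pics/crop2.png

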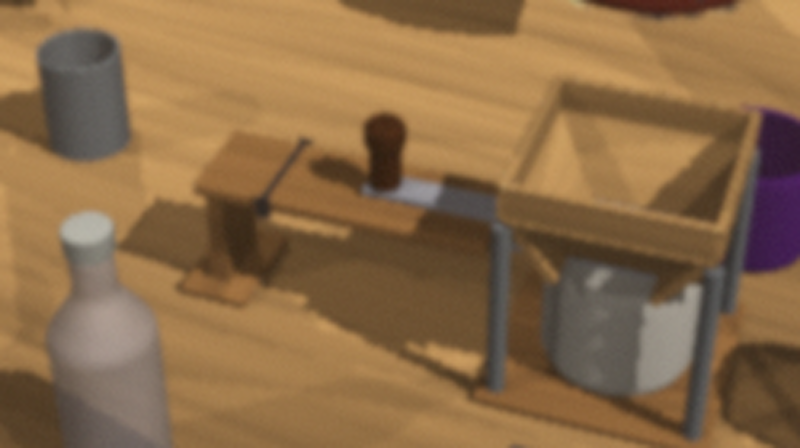

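The crops agree. The strip runs (418,59)-(429,150) in crop 1 and the knob head is at (332,113). The cup rim is centred at (722,203), and the outer funnel corners are clear. Now I fit the stand pose.

```bash
python3 - <<'E'
from h import *
from scipy.optimize import least_squares
h=.066
S=np.array([[h,h,.168],[h,-h,.168],[-h,-h,.168],[-h,h,.168],[.035,-.285,.096],[-.035,-.285,.096],[0,-.16,.152]])
C1=np.array([[28,73],[197,46],[217,213],[43,242],[487,53],[497,137],[332,113]])*.375+165-.3
C2=np.array([[500,220],[498,222]])
sc={0:(718,262)}
# scene crop2 (scale 3.2): outer rim corners: back-left(560,80) front-left(498,215) front-right(728,262) back-right(762,115)
# knob head top (385,122)
C2=np.array([[728,248],[498,200],[560,80],[762,112]])*.3125+[175,165]
I2=[0,1,2,3]
def w(p,X): 
    c,s=np.cos(p[2]),np.sin(p[2]); return X@np.array([[c,s,0],[-s,c,0],[0,0,1]])+[p[0],p[1],0]
for use2 in (0,1):
    def r(p):
        e=[(np.c_[proj("top",w(p,S))]-C1).ravel()]
        if use2: e.append((np.c_[proj("scene",w(p,S[I2]))]-C2).ravel())
        return np.concatenate(e)
    f=least_squares(r,[.545,.16,.1],x_scale=[.01,.01,.1],loss="soft_l1"); p=f.x
    print(p,np.round(f.fun,1))
    ex=np.array([np.cos(p[2]),np.sin(p[2])]);ey=np.array([-ex[1],ex[0]])
    o=p[:2]
    for n,uv,z in (("strip",(423.5,104.5),.0975),("stripA",(418,59),.0975),("stripB",(429,150),.0975),("knob",(332,113),.152)):
        q=at("top",*(np.array(uv)*.375+164.7),z)[:2]; print(n,q,"local",(q-o)@ex,(q-o)@ey)
for uv in ((722,203),): print("cup rim",at("top",*(np.array(uv)*.375+164.7),.085))
for uv in ((682,203),(762,203),(722,164),(722,243)): print(at("top",*(np.array(uv)*.375+164.7),.085))
# scene: rim ellipse crop2 x 40..122, y 30..70
print("cup rim scene",at("scene",175+81*.3125-.3,165+48*.3125-.3,.085), "bottom", at("scene",175+88*.3125,165+158*.3125,0))
s=bot.sense(); print(Rq(s["tcp_rot"]).as_matrix().round(3))
E
```

```text
[0.5463526  0.16478367 0.13323217] [-2.6 -2.2 -0.2 -1.5  1.3  1.9  0.2  0.5 -1.  -0.4  0.2  0.9  0.8  0.1]
strip [ 0.5775477  -0.06416542] local 0.0005054186840012416 -0.23106398210662377
stripA [ 0.61372809 -0.06029734] local 0.036878993490416775 -0.2320363311523894
stripB [ 0.54153761 -0.06801529] local -0.03569694556265942 -0.230096209911643
knob [0.56773493 0.00773062] local 0.0003301592657152068 -0.15850159899261393
[0.54715255 0.16701934 0.13095239] [-3.7 -2.6 -1.3 -1.8  0.1  1.6 -1.   0.  -2.  -0.4 -0.8  0.8 -0.3 -0.2
 -1.7 -5.8 -1.2 -5.3 -2.2 -3.  -0.8 -1.4]
strip [ 0.5775477  -0.06416542] local -5.283995848801709e-05 -0.2331743054823448
stripA [ 0.61372809 -0.06029734] local 0.03632285706388818 -0.23406372832947667
stripB [ 0.54153761 -0.06801529] local -0.03625731643183046 -0.23228906915205444
knob [0.56773493 0.00773062] local -0.0003935250383346016 -0.16061251048852998
cup rim [ 0.49791001 -0.3003365   0.085     ]
[ 0.49818423 -0.26870697  0.085     ]
[ 0.49763597 -0.33194527  0.085     ]
[ 0.52882375 -0.30121815  0.085     ]
[ 0.46632977 -0.29943583  0.085     ]
cup rim scene [ 0.49621374 -0.29509135  0.085     ] bottom [ 0.52133878 -0.28087392  0.        ]
[[ 0.916  0.4    0.   ]
 [ 0.4   -0.916 -0.   ]
 [-0.     0.    -1.   ]]
```

Estimates: stand about (0.546,0.163) with yaw 0.132, knob (0.568,0.007), mark about 72 mm along the pull, cup (0.497,-0.299). All agree with the given sizes. Next come a few small moves to learn the arm's kinematics, because I want a side grasp and a pour by tool roll.

```bash
cat > log.py <<'E'
from h import *
import json
s=bot.sense(); open("log.jsonl","a").write(json.dumps([list(map(float,s[k])) for k in ("joint_positions","ee_pos","tcp_rot")])+"\n")
print(round(s["clock"],2),"q",s["joint_positions"].round(3),"p",s["ee_pos"].round(4),"F",s["contact_force"].round(1),"w",round(s["grip_width"],4),"gf",round(s["grip_force"],1))
print("tool x,y,z:",Rq(s["tcp_rot"]).as_matrix().T.round(3).tolist())
E
python3 log.py
python3 -m jog '0 0 -.03 0 1 0 0;0 0 -.03 0 1 0 0;0 0 -.02 0 1 0 0;0 0 -.02 0 1 0 0;0 0 0 0 1 0 0;0 0 0 0 1 0 0'; python3 log.py
python3 -m jog '0 .02 0 0.5 1 0 0;0 .02 0 0.5 1 0 0;0 .02 0 .5 1 0 0;0 0 0 0 1 -1 0;0 0 0 0 1 -1 0'; python3 log.py
```

```text
1.2 q [-1.278  0.053  1.613 -0.     1.476 -0.119] p [ 0.2502 -0.5728  0.2313] F [-0.5  0.1  0.7] w 0.0855 gf 0.0
tool x,y,z: [[0.916, 0.4, -0.0], [0.4, -0.916, 0.0], [0.0, -0.0, -1.0]]
clock: 1.8
ee_pos: [0.2374, -0.5789, 0.3317]
tcp_rot: [-0.062, 0.931, 0.195, 0.304]
contact_force: [0.2, -0.7, -0.5]
grip_width: 0.0853
grip_force: 0.0
1.8 q [-1.553  0.088  1.499  0.593  1.783 -0.334] p [ 0.2374 -0.5789  0.3317] F [ 0.2 -0.7 -0.5] w 0.0853 gf 0.0
tool x,y,z: [[0.739, 0.325, 0.59], [0.4, -0.917, 0.003], [0.542, 0.233, -0.807]]
clock: 2.3
ee_pos: [0.2635, -0.6329, 0.3265]
tcp_rot: [-0.14, 0.787, 0.277, 0.533]
contact_force: [0.4, 0.6, 0.0]
grip_width: 0.0852
grip_force: 0.0
2.3 q [-1.601  0.452  1.268  1.01   2.064 -0.508] p [ 0.2635 -0.6329  0.3265] F [0.4 0.6 0. ] w 0.0852 gf 0.0
tool x,y,z: [[0.279, 0.287, 0.916], [0.585, -0.807, 0.075], [0.762, 0.515, -0.393]]
```

```bash
cat > kin.py <<'E'
from h import *
import json
from scipy.optimize import least_squares
rz=lambda a:R.from_euler("z",a); ry=lambda a:R.from_euler("y",a)
def fk(q,k):
    h,a1,d,L1,a3,L2,Lt=k
    A=rz(q[0]); p=A.apply([a1,d,h]); A=A*ry(q[1]); p=p+A.apply([0,0,L1]); A=A*ry(q[2]); p=p+A.apply([a3,0,L2])
    A=A*rz(q[3])*ry(q[4])*rz(q[5]); p=p+A.apply([0,0,Lt]); return p,A*rz(np.pi/2)
def fit(v=0):
    D=[json.loads(l) for l in open("log.jsonl")]
    def r(k):
        return np.concatenate([fk(q,k)[0]-p for q,p,_ in D]+[1e-3*(k-k0)])
    k0=np.array([.3,0,.074,.45,0,.5,.25]); f=least_squares(r,k0)
    if v:
        print(f.x.round(4),np.abs(f.fun[:-7]).max())
        print([(fk(q,f.x)[1].inv()*Rq(o)).magnitude().round(4) for q,_,o in D])
    return f.x
LO=np.array([-3.01,-1.01,.06,-1.02,.09,-3.14]);HI=np.array([3.01,2.22,2.58,4.17,2.62,3.14])
def ik(p,A,k,q0):
    def r(q):
        P,B=fk(q,k); return np.r_[(P-p)*5,(B.inv()*A).as_rotvec()]
    f=least_squares(r,np.clip(q0,LO+.01,HI-.01),bounds=(LO,HI)); return f.x,np.abs(f.fun).max()
def frame(az,pitch,roll=0):
    "tool z at azimuth az, pitched down; tool x up for roll 0"
    z=np.array([np.cos(pitch)*np.cos(az),np.cos(pitch)*np.sin(az),-np.sin(pitch)]); up=np.array([0,0,1.]); x=up-z*(up@z); x/=np.linalg.norm(x)
    return R.from_matrix(np.c_[x,np.cross(z,x),z])*rz(roll)
E
python3 - <<'E'
from kin import *
k=fit(1)
q0=bot.sense()["joint_positions"]
cup=np.array([.497,-.299,.055]); st=np.array([.546,.163])
for az in (0,.3,.6,.9,1.2):
  for p in (.2,.4):
    for flip in (0,np.pi):
      A=frame(az,p,flip); q,e=ik(cup+A.apply([0,0,.019]),A,k,q0)
      out=[]
      for th in (-2.4,2.4):
        g=np.r_[st,.235]; B=A*rz(th); q2,e2=ik(g+B.apply([0,0,.019]),B,k,q+[.8,0,0,0,0,th]); out.append((th,q2.round(2).tolist() if e2<.005 else "x"))
      print(az,p,round(flip),q.round(2).tolist() if e<.005 else "x",out)
E
```

```text
[0.238  0.     0.0742 0.4264 0.0957 0.6099 0.2795] 8.354372167396207e-07Traceback (most recent call last):
  File "<stdin>", line 2, in <module>
  File "kin.py", line 16, in fit
    print([(fk(q,f.x)[1].inv()*Rq(o)).magnitude().round(4) for q,_,o in D])
           ^^^^^^^^^^^^^^^^^^^^^^^^^^^^^^^^^^^^^^^^^^^^
AttributeError: 'float' object has no attribute 'round'
```

```bash
sed -i 's/\.magnitude()\.round(4)/.magnitude()/' kin.py
python3 - <<'E'
from kin import *
k=fit(1)
q0=bot.sense()["joint_positions"]
cup=np.array([.497,-.299,.055]); st=np.array([.546,.163])
for az in (-.5,0,.4,.8,1.2):
  for p in (.2,.4):
    for flip in (0,np.pi):
      A=frame(az,p,flip); q,e=ik(cup+A.apply([0,0,.019]),A,k,q0)
      out=[]
      for th in (-2.4,2.4):
        g=np.r_[st,.235]; B=A*rz(th); q2,e2=ik(g+B.apply([0,0,.019]),B,k,q+[.8,0,0,0,0,th]); out.append((th,q2.round(2).tolist() if e2<.005 else "x"))
      if e<.005: print(az,p,round(flip),q.round(2).tolist(),out)
E
```

```text
[0.238  0.     0.0742 0.4264 0.0957 0.6099 0.2795] 8.354372167396207e-07
[2.985514220169835e-16, 3.2228529180406924e-16, 5.6405994966206515e-16]
-0.5 0.2 0 [-0.8, 0.11, 2.42, 2.72, 0.8, -1.33] [(-2.4, 'x'), (2.4, 'x')]
-0.5 0.4 0 [-0.79, -0.05, 2.43, 2.52, 0.47, -1.12] [(-2.4, 'x'), (2.4, 'x')]
0 0.2 0 [-1.09, 0.22, 2.29, 1.85, 1.12, -0.95] [(-2.4, 'x'), (2.4, [0.29, -0.48, 2.46, 4.11, 0.34, -0.05])]
0 0.4 0 [-1.05, 0.08, 2.3, 1.65, 0.93, -0.72] [(-2.4, 'x'), (2.4, 'x')]
0.4 0.2 0 [-1.15, 0.37, 2.08, 1.46, 1.4, -0.86] [(-2.4, [-0.03, -0.55, 2.5, 1.91, 0.45, -2.86]), (2.4, [-0.03, -0.55, 2.5, 1.91, 0.45, 1.94])]
0.4 0.4 0 [-1.11, 0.25, 2.1, 1.31, 1.26, -0.72] [(-2.4, [-0.01, -0.59, 2.43, 1.19, 0.41, -2.15]), (2.4, [-0.01, -0.59, 2.43, 1.19, 0.41, 2.65])]
0.8 0.2 0 [-1.11, 0.52, 1.84, 1.19, 1.66, -0.84] [(-2.4, [-0.26, -0.35, 2.37, 1.61, 1.02, -2.81]), (2.4, [-0.26, -0.35, 2.37, 1.61, 1.02, 1.99])]
0.8 0.4 0 [-1.09, 0.42, 1.87, 1.07, 1.53, -0.77] [(-2.4, [-0.22, -0.42, 2.32, 1.31, 0.95, -2.54]), (2.4, [-0.22, -0.42, 2.32, 1.31, 0.95, 2.26])]
1.2 0.2 0 [-1.04, 0.67, 1.6, 0.96, 1.91, -0.88] [(-2.4, [-0.33, -0.08, 2.15, 1.42, 1.44, -2.88]), (2.4, [-0.33, -0.08, 2.15, 1.42, 1.44, 1.92])]
1.2 0.2 3 [-1.04, 0.67, 1.6, 0.96, 1.91, 2.26] [(-2.4, [-0.33, -0.08, 2.15, 1.42, 1.44, 0.26]), (2.4, 'x')]
1.2 0.4 0 [-1.02, 0.57, 1.65, 0.85, 1.78, -0.86] [(-2.4, [-0.29, -0.16, 2.13, 1.22, 1.35, -2.74]), (2.4, [-0.29, -0.16, 2.13, 1.22, 1.35, 2.06])]
1.2 0.4 3 [-1.02, 0.57, 1.65, 0.85, 1.78, 2.28] [(-2.4, [-0.29, -0.16, 2.13, 1.22, 1.35, 0.4]), (2.4, 'x')]
```

```bash
cat >> kin.py <<'E'
G=np.array([0,0,.025])
def plan(p,A,N,p0=None,A0=None,q0=None,k=None):
    "equal rows from the present pose to p,A"
    s=bot.sense(); k=fit() if k is None else k
    p0=s["ee_pos"] if p0 is None else p0; A0=Rq(s["tcp_rot"]) if A0 is None else A0
    q=s["joint_positions"] if q0 is None else q0
    w=(A0.inv()*A).as_rotvec()/N; D=A0.inv().apply(p-p0)
    M=sum(R.from_rotvec(w*i).as_matrix() for i in range(N)); d=np.linalg.solve(M,D)
    print(N,"rows:",*d.round(4),*(w/np.radians(6)).round(3),"deg",round(np.degrees(np.linalg.norm(w)),2))
    P,B,dm,em=p0,A0,0,0
    for i in range(N):
        P=P+B.apply(d); B=B*R.from_rotvec(w); qn,e=ik(P,B,k,q); dm=max(dm,np.abs(qn-q).max()); em=max(em,e); q=qn
    print("  maxdq/row",round(dm,3),"err",round(em,4),"q",q.round(2),"margin",np.minimum(q-LO,HI-q).min().round(2))
    return P,B,q
E
python3 - <<'E'
from kin import *
cup=np.array([.497,-.2985,.055]); A=frame(1.1,.3)
P=cup+A.apply(G)
a=plan(P+A.apply([0,0,-.13]),A,10)
plan(P,A,6,*a)
E
```

```text
10 rows: -0.0114 -0.0032 0.0376 0.448 0.115 -0.09 deg 2.83
  maxdq/row 0.043 err 0.0 q [-1.19  0.62  1.53  0.88  1.94 -0.83] margin 0.68
6 rows: -0.0 -0.0 0.0217 0.0 -0.0 -0.0 deg 0.0
  maxdq/row 0.03 err 0.0 q [-1.04  0.58  1.69  0.96  1.78 -0.85] margin 0.84
```

```bash
r='-.0114 -.0032 .0376 .448 .115 -.09 0'; python3 -m jog '-.0114 -.0032 .0376 .448 .115 -.09 0;-.0114 -.0032 .0376 .448 .115 -.09 0;-.0114 -.0032 .0376 .448 .115 -.09 0;-.0114 -.0032 .0376 .448 .115 -.09 0;-.0114 -.0032 .0376 .448 .115 -.09 0;-.0114 -.0032 .0376 .448 .115 -.09 0;-.0114 -.0032 .0376 .448 .115 -.09 0;-.0114 -.0032 .0376 .448 .115 -.09 0;-.0114 -.0032 .0376 .448 .115 -.09 0;-.0114 -.0032 .0376 .448 .115 -.09 0' >/dev/null
python3 -m jog '0 0 0 0 0 0 0;0 0 0 0 0 0 0' >/dev/null; python3 log.py
python3 - <<'E'
from kin import *
fit(1)
s=bot.sense();A=frame(1.1,.3); print("expect",(np.array([.497,-.2985,.055])+A.apply([0,0,.025-.13])).round(4))
t=optics.read_camera("top");c=optics.read_camera("scene")
x=np.vstack([cv2.resize(t[180:360,360:560],(600,540)) ]); cv2.imwrite("pics/pre.png",x[:,:,::-1])
f=Rq(s["tcp_rot"]); u=proj("top",s["ee_pos"]); print("tcp px",(u[0]-360)*3,(u[1]-180)*3)
u=proj("top",s["ee_pos"]+f.apply([0,0,.1])); print("ahead px",(u[0]-360)*3,(u[1]-180)*3)
E
```

```text
3.5 q [-1.19   0.619  1.537  0.878  1.94  -0.828] p [ 0.451  -0.3868  0.0855] F [-0.2  0.7  0.4] w 0.0854 gf 0.0
tool x,y,z: [[0.14, 0.262, 0.955], [0.891, -0.454, -0.006], [0.432, 0.851, -0.297]]
[0.238  0.     0.0742 0.4264 0.0957 0.6099 0.2795] 2.430299358424648e-07
[2.985514220169835e-16, 3.2228529180406924e-16, 5.6405994966206515e-16, 2.5438405243138006e-16]
expect [ 0.4515 -0.3879  0.086 ]
tcp px 352.08043403821375 248.40776811739767
ahead px 217.8620296132998 187.86190082403033
```

View pics/pre.png

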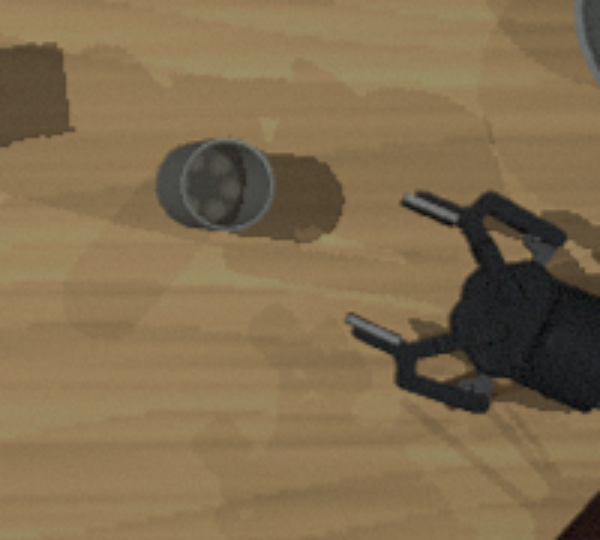

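The picture shows the open fingers at (405,200)/(350,318), pointed squarely at the cup (rim centre about (223,185)). The cup is about 103 mm ahead, as planned. I go in and grip.

```bash
python3 -m jog '0 0 .0217 0 0 0 0;0 0 .0217 0 0 0 0;0 0 .0217 0 0 0 0;0 0 .0217 0 0 0 0;0 0 .0217 0 0 0 0;0 0 .0217 0 0 0 0;0 0 0 0 0 0 0' ; python3 log.py; python3 -m jog '0 0 0 0 0 0 1;0 0 0 0 0 0 1;0 0 0 0 0 0 1;0 0 0 0 0 0 1;0 0 0 0 0 0 1;0 0 0 0 0 0 1;0 0 0 0 0 0 1;0 0 0 0 0 0 1'; python3 log.py
python3 - <<'E'
from kin import *
s=bot.sense(); A0=Rq(s["tcp_rot"]); k=fit()
st=np.array([.546,.163]); up=np.array([0,0,1.])
A=frame(1.1,.3); 
def lip(B):
    a=B.apply(A.inv().apply(up)); l=-up+a*(a@up); l/=np.linalg.norm(l); return a,.030*a+.033*l
B=A*rz(2.4); a,l=lip(B); h=a[:2]/np.linalg.norm(a[:2])
print("tilt",np.degrees(np.arccos(a[2])),"axis",a.round(2),"lip rel grasp",l.round(3))
g=np.r_[st-.022*h,.175]-l; print("grasp final",g.round(4))
P0=s["ee_pos"]
x=plan(P0+[0,0,.16],A,6)
hi=np.r_[g[:2],.262]; 
y=plan(hi+A.apply(G),A,14,*x)
B1=A*rz(1.2)
z=plan(hi+B1.apply(G),B1,12,*y)
z=plan(g+B1.apply(G),B1,4,*z)
plan(g+B.apply(G),B,20,*z)
E
```

```text
clock: 4.3
ee_pos: [0.5074, -0.2728, 0.0459]
tcp_rot: [-0.313, 0.687, 0.419, 0.504]
contact_force: [-0.1, 0.5, -0.5]
grip_width: 0.0854
grip_force: 0.0
4.3 q [-1.038  0.577  1.695  0.962  1.776 -0.846] p [ 0.5074 -0.2728  0.0459] F [-0.1  0.5 -0.5] w 0.0854 gf 0.0
tool x,y,z: [[0.141, 0.261, 0.955], [0.892, -0.452, -0.008], [0.43, 0.853, -0.296]]
clock: 5.1
ee_pos: [0.5073, -0.2774, 0.0477]
tcp_rot: [-0.31, 0.688, 0.419, 0.505]
contact_force: [-0.1, -2.0, 1.8]
grip_width: 0.0631
grip_force: 67.6
5.1 q [-1.043  0.577  1.69   0.962  1.777 -0.846] p [ 0.5073 -0.2774  0.0477] F [-0.1 -2.   1.8] w 0.0631 gf 67.6
tool x,y,z: [[0.139, 0.264, 0.955], [0.89, -0.456, -0.004], [0.434, 0.85, -0.298]]
tilt 125.84986386934447 axis [ 0.35 -0.73 -0.59] lip rel grasp [ 0.002 -0.004 -0.044]
grasp final [0.5343 0.1873 0.2193]
6 rows: 0.0255 -0.0001 -0.0079 0.002 0.004 -0.007 deg 0.05
  maxdq/row 0.048 err 0.0 q [-1.04  0.32  1.71  1.02  1.91 -0.64] margin 0.71
14 rows: 0.0127 -0.0133 0.0297 0.0 -0.0 0.0 deg 0.0
  maxdq/row 0.081 err 0.0 q [-0.24 -0.27  2.22  1.36  1.26 -0.31] margin 0.36
12 rows: -0.0 -0.0 -0.0 -0.0 -0.0 0.955 deg 5.73
  maxdq/row 0.1 err 0.0 q [-0.24 -0.27  2.22  1.36  1.26  0.89] margin 0.36
4 rows: -0.0037 0.0095 0.0032 0.0 -0.0 -0.0 deg 0.0
  maxdq/row 0.026 err 0.0 q [-0.24 -0.19  2.23  1.39  1.24  0.79] margin 0.35
20 rows: 0.0 0.0 0.0 0.0 0.0 0.573 deg 3.44
  maxdq/row 0.06 err 0.0 q [-0.24 -0.19  2.23  1.39  1.24  1.99] margin 0.35
```

```bash
python3 - <<'E'
from kin import *
s=bot.sense()
t=optics.read_camera("top");c=optics.read_camera("scene")
x=np.hstack([cv2.resize(t[195:295,380:480],(400,400),interpolation=cv2.INTER_CUBIC),cv2.resize(c[150:250,140:240],(400,400),interpolation=cv2.INTER_CUBIC)]); cv2.imwrite("pics/grip.png",x[:,:,::-1])
f=Rq(s["tcp_rot"]); 
for d in (0,-.019,-.03,-.073):
  u=proj("top",s["ee_pos"]+f.apply([0,0,d])); print(d,(u[0]-380)*4,(u[1]-195)*4)
E
```

```text
0 161.38387692668812 166.95260748919793
-0.019 194.02436856283748 181.7400215758763
-0.03 213.08551775546152 190.3754646084535
-0.073 288.77608740978917 224.66624087530136
```

View pics/grip.png

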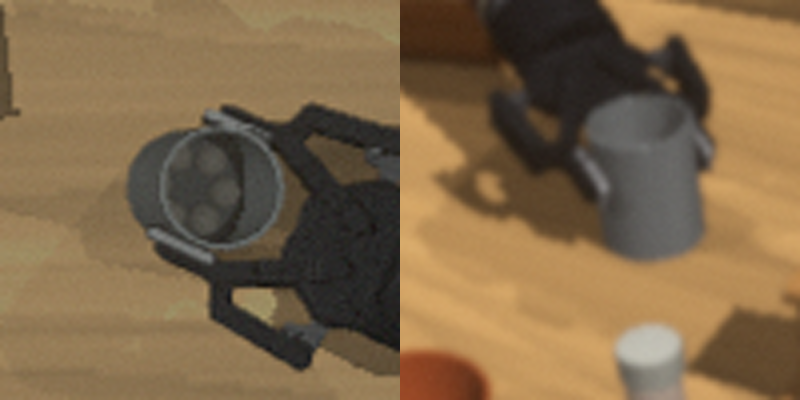

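The top view shows both pads centred on the cup: the pad midpoint is (208,185) and the cup axis about (210,186). The cup is upright. I lift it.

```bash
sed -i 's/^G=.*/G=np.array([0,0,.028])/' kin.py; python3 -m jog '.01 0 -.003 0 0 0 1;.02 0 -.006 0 0 0 1;.03 0 -.009 0 0 0 1;.03 0 -.009 0 0 0 1;.03 0 -.009 0 0 0 1;.03 0 -.01 0 0 0 1;.01 0 -.003 0 0 0 1;0 0 0 0 0 0 1' >/dev/null; python3 log.py
python3 - <<'E'
from kin import *
s=bot.sense(); A0=Rq(s["tcp_rot"]); k=fit(1)
st=np.array([.546,.163]); up=np.array([0,0,1.])
A=frame(1.1,.3); B=A*rz(2.4)
a=B.apply(A.inv().apply(up)); l=-up+a*(a@up); l/=np.linalg.norm(l); l=.030*a+.033*l
h=a[:2]/np.linalg.norm(a[:2]); g=np.r_[st-.022*h,.175]-l
hi=np.r_[g[:2],.262]; y=plan(hi+A.apply(G),A,14)
t=optics.read_camera("top");c=optics.read_camera("scene")
x=np.hstack([cv2.resize(t[165:305,370:510],(400,400),interpolation=cv2.INTER_CUBIC),cv2.resize(c[80:240,140:300],(400,400),interpolation=cv2.INTER_CUBIC)]); cv2.imwrite("pics/lift.png",x[:,:,::-1])
E
```

```text
6.0 q [-1.04   0.304  1.705  1.023  1.916 -0.623] p [ 0.5084 -0.2765  0.2157] F [-0.4  0.3 -2.7] w 0.0636 gf 67.5
tool x,y,z: [[0.139, 0.266, 0.954], [0.891, -0.455, -0.003], [0.433, 0.85, -0.3]]
[0.238  0.     0.0742 0.4264 0.0957 0.6099 0.2795] 1.7846653910247312e-07
[2.985514220169835e-16, 3.2228529180406924e-16, 5.6405994966206515e-16, 2.5438405243138006e-16, 7.32242375526988e-16, 2.7755575615628914e-16, 2.830524433501838e-16]
14 rows: 0.0122 -0.0134 0.03 0.0 0.003 -0.002 deg 0.02
  maxdq/row 0.081 err 0.0 q [-0.24 -0.27  2.21  1.37  1.25 -0.31] margin 0.37
```

View pics/lift.png

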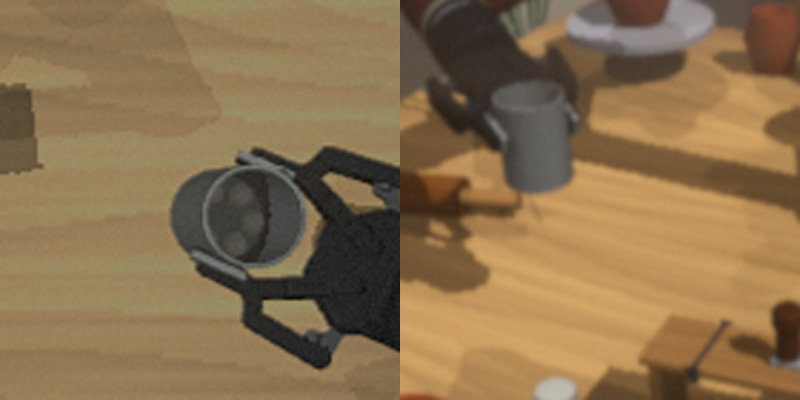

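The cup is held and upright, clear of the bench, with the balls inside. I carry it over the funnel.

```bash
python3 -m jog '.0061 -.0067 .015 0 0 0 1;.0122 -.0134 .03 0 0 0 1;.0122 -.0134 .03 0 0 0 1;.0122 -.0134 .03 0 0 0 1;.0122 -.0134 .03 0 0 0 1;.0122 -.0134 .03 0 0 0 1;.0122 -.0134 .03 0 0 0 1;.0122 -.0134 .03 0 0 0 1' >/dev/null;  python3 -m jog '.0122 -.0134 .03 0 0 0 1;.0122 -.0134 .03 0 0 0 1;.0122 -.0134 .03 0 0 0 1;.0122 -.0134 .03 0 0 0 1;.0122 -.0134 .03 0 0 0 1;.0122 -.0134 .03 0 0 0 1;.0061 -.0067 .015 0 0 0 1;0 0 0 0 0 0 1' >/dev/null; python3 log.py
python3 - <<'E'
from kin import *
k=fit(); st=np.array([.546,.163]); up=np.array([0,0,1.])
A=frame(1.1,.3); B=A*rz(2.4)
a=B.apply(A.inv().apply(up)); l=-up+a*(a@up); l/=np.linalg.norm(l); l=.030*a+.033*l
h=a[:2]/np.linalg.norm(a[:2]); g=np.r_[st-.022*h,.175]-l
B1=A*rz(1.2); hi=np.r_[g[:2],.262]
z=plan(hi+B1.apply(G),B1,12)
z=plan(g+B1.apply(G),B1,4,*z)
plan(g+B.apply(G),B,20,*z)
t=optics.read_camera("top");c=optics.read_camera("scene")
x=np.hstack([cv2.resize(t[130:290,140:340],(400,320),interpolation=cv2.INTER_CUBIC),cv2.resize(c[100:260,260:460],(400,320),interpolation=cv2.INTER_CUBIC)]); cv2.imwrite("pics/over.png",x[:,:,::-1])
E
```

```text
7.7 q [-0.233 -0.264  2.215  1.362  1.25  -0.301] p [0.545  0.2135 0.2506] F [ 0.6  0.  -2.2] w 0.0637 gf 67.3
tool x,y,z: [[0.143, 0.264, 0.954], [0.892, -0.451, -0.009], [0.428, 0.852, -0.3]]
12 rows: 0.0003 0.0001 -0.0002 -0.001 0.006 0.949 deg 5.69
  maxdq/row 0.1 err 0.0 q [-0.24 -0.27  2.21  1.37  1.25  0.89] margin 0.37
4 rows: -0.0037 0.0095 0.0032 -0.0 0.0 0.0 deg 0.0
  maxdq/row 0.026 err 0.0 q [-0.24 -0.19  2.23  1.4   1.23  0.79] margin 0.35
20 rows: -0.0 0.0 -0.0 0.0 0.0 0.573 deg 3.44
  maxdq/row 0.06 err 0.0 q [-0.24 -0.19  2.23  1.4   1.23  1.99] margin 0.35
```

View pics/over.png

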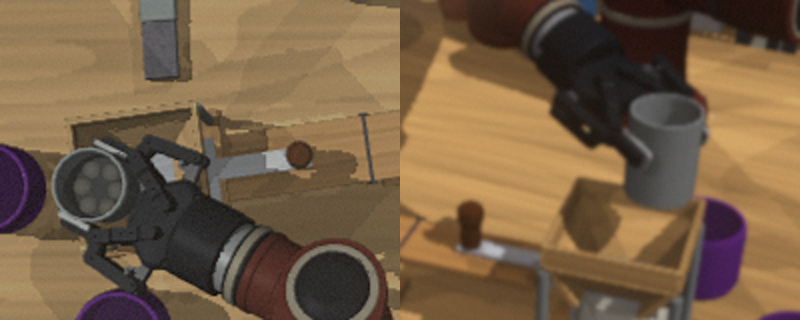

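The cup hangs over the funnel's left part with the balls inside. I tilt it to 70°, lower it, then tip it slowly.

```bash
python3 -m jog '0 0 0 0 0 .5 1;0 0 0 0 0 .95 1;0 0 0 0 0 .95 1;0 0 0 0 0 .95 1;0 0 0 0 0 .95 1;0 0 0 0 0 .95 1;0 0 0 0 0 .95 1;0 0 0 0 0 .95 1;0 0 0 0 0 .95 1;0 0 0 0 0 .95 1' >/dev/null
python3 -m jog '0 0 0 0 0 .95 1;0 0 0 0 0 .95 1;0 0 0 0 0 .45 1;-.0034 .0085 .003 0 0 0 1;-.0034 .0085 .003 0 0 0 1;-.0034 .0085 .003 0 0 0 1;-.0034 .0085 .003 0 0 0 1;0 0 0 0 0 0 1' >/dev/null; python3 log.py
for i in 1 2 3; do python3 -m jog '0 0 0 0 0 .38 1;0 0 0 0 0 .38 1;0 0 0 0 0 .38 1;0 0 0 0 0 .38 1;0 0 0 0 0 .38 1;0 0 0 0 0 .38 1;0 0 0 0 0 .38 1;0 0 0 0 0 .38 1;0 0 0 0 0 .38 1;0 0 0 0 0 .38 1' >/dev/null;  python3 log.py; done
python3 -m jog '0 0 0 0 0 0 1;0 0 0 0 0 0 1;0 0 0 0 0 0 1;0 0 0 0 0 0 1;0 0 0 0 0 0 1' >/dev/null
python3 - <<'E'
from kin import *
t=optics.read_camera("top");c=optics.read_camera("scene")
x=np.hstack([cv2.resize(t[130:290,140:340],(400,320),interpolation=cv2.INTER_CUBIC),cv2.resize(c[130:290,290:490],(400,320),interpolation=cv2.INTER_CUBIC)]); cv2.imwrite("pics/pour.png",x[:,:,::-1])
for i in range(2): print([(round(d["p"],2),np.round(d["point"])) for d in spotter.landmark_of(["top","scene"][i],"ball0_center")])
E
```

```text
9.6 q [-0.236 -0.192  2.231  1.392  1.232  0.801] p [0.546  0.2119 0.2121] F [-0.3 -0.4 -1.9] w 0.0631 gf 67.4
tool x,y,z: [[0.881, -0.326, 0.343], [0.194, -0.412, -0.89], [0.432, 0.851, -0.3]]
10.6 q [-0.235 -0.195  2.229  1.393  1.232  1.202] p [0.5471 0.2119 0.2152] F [ 0.  -0.1 -1.6] w 0.0634 gf 67.4
tool x,y,z: [[0.887, -0.461, -0.026], [-0.159, -0.253, -0.954], [0.433, 0.851, -0.298]]
11.6 q [-0.235 -0.195  2.229  1.393  1.232  1.6  ] p [0.5472 0.2119 0.2153] F [-0.5  1.3 -1.7] w 0.0636 gf 67.6
tool x,y,z: [[0.756, -0.523, -0.394], [-0.49, -0.054, -0.87], [0.433, 0.851, -0.297]]
12.6 q [-0.235 -0.195  2.228  1.393  1.232  1.998] p [0.5473 0.2119 0.2155] F [ 0.3 -0.4 -1.2] w 0.0638 gf 67.6
tool x,y,z: [[0.507, -0.503, -0.7], [-0.745, 0.152, -0.649], [0.433, 0.851, -0.297]]
[(0.72, array([233., 168.]))]
[]
```

View pics/pour.png

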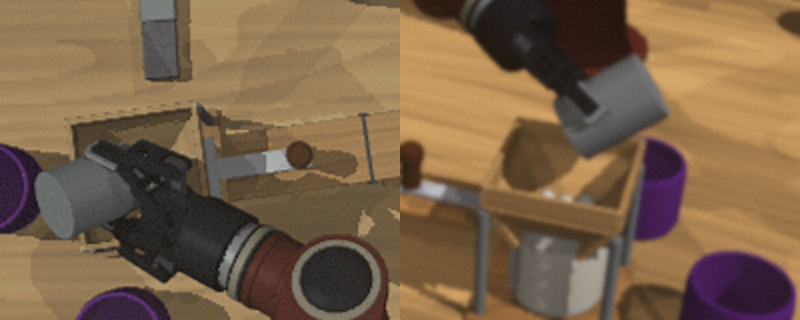

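Balls lie in the funnel and the cup mouth is over it. I raise the cup and turn it back upright over the funnel, then check inside.

```bash
python3 -m jog '-.014 -.013 -.006 0 0 0 1;-.014 -.013 -.006 0 0 0 1;-.014 -.013 -.006 0 0 0 1;0 0 0 0 0 -.5 1;0 0 0 0 0 -.95 1;0 0 0 0 0 -.95 1;0 0 0 0 0 -.95 1;0 0 0 0 0 -.95 1;0 0 0 0 0 -.95 1;0 0 0 0 0 -.95 1' >/dev/null
python3 -m jog '0 0 0 0 0 -.95 1;0 0 0 0 0 -.95 1;0 0 0 0 0 -.95 1;0 0 0 0 0 -.95 1;0 0 0 0 0 -.95 1;0 0 0 0 0 -.95 1;0 0 0 0 0 -.95 1;0 0 0 0 0 -.95 1;0 0 0 0 0 -.95 1;0 0 0 0 0 -.95 1' >/dev/null
python3 -m jog '0 0 0 0 0 -.95 1;0 0 0 0 0 -.95 1;0 0 0 0 0 -.95 1;0 0 0 0 0 -.95 1;0 0 0 0 0 -.95 1;0 0 0 0 0 -.95 1;0 0 0 0 0 -.95 1;0 0 0 0 0 -.5 1;0 0 0 0 0 0 1' >/dev/null
python3 log.py
python3 - <<'E'
from kin import *
k=fit()
cup=np.array([.497,-.2985]); A=frame(1.1,.3); s=bot.sense(); print(np.degrees((A.inv()*Rq(s["tcp_rot"])).as_rotvec()))
x=plan(np.r_[.485,-.16,.22]+A.apply(G),A,12)
# lifted pose had TCP z .2157 vs grip TCP z .0477 with the cup standing
x=plan(np.r_[.485,-.16,.052]+[0,0,0]+A.apply(G)*[1,1,0]+[0,0,.0477-.052+.004],A,7,*x)
E
```

```text
16.2 q [-0.236 -0.301  2.2    1.348  1.259 -0.257] p [0.5468 0.2118 0.2749] F [ 0.2  0.2 -0.5] w 0.0633 gf 67.5
tool x,y,z: [[0.135, 0.265, 0.955], [0.891, -0.454, -0.0], [0.433, 0.851, -0.298]]
[ 0.00411845 -0.14889641  0.01253293]
12 rows: -0.0133 0.0095 -0.0249 -0.0 0.002 -0.0 deg 0.01
  maxdq/row 0.069 err 0.0 q [-0.92  0.07  1.98  1.08  1.8  -0.61] margin 0.6
7 rows: -0.0218 0.0 0.0068 0.0 0.0 -0.0 deg 0.0
  maxdq/row 0.05 err 0.0 q [-0.92  0.39  1.97  1.04  1.66 -0.88] margin 0.61
```

```bash
python3 - <<'E'
from kin import *
k=fit(); A=frame(1.1,.3)
x=plan(np.array([.508,-.277,.2157]),A,16)
x=plan(np.array([.508,-.277,.0500]),A,8,*x)
c=optics.read_camera("scene"); t=optics.read_camera("top")
cv2.imwrite("pics/empty.png",np.hstack([cv2.resize(t[190:260,150:220],(350,350),interpolation=cv2.INTER_CUBIC),cv2.resize(c[180:280,320:420],(350,350),interpolation=cv2.INTER_CUBIC)])[:,:,::-1])
E
```

```text
16 rows: -0.0119 0.0117 -0.026 -0.0 0.002 -0.0 deg 0.01
  maxdq/row 0.072 err 0.0 q [-1.04  0.31  1.7   1.03  1.92 -0.63] margin 0.7
8 rows: -0.0198 -0.0 0.0061 0.0 0.0 0.0 deg 0.0
  maxdq/row 0.037 err 0.0 q [-1.04  0.57  1.69  0.96  1.78 -0.85] margin 0.84
```

View pics/empty.png

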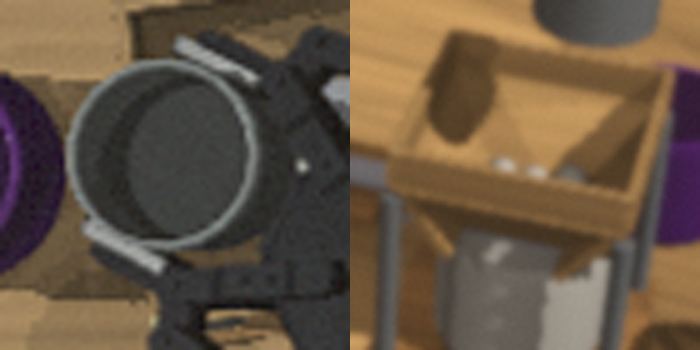

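The cup is empty, and balls show in the funnel throat. I carry it back to its spot.

```bash
python3 -m jog '-.006 .0058 -.013 0 0 0 1;-.0119 .0117 -.026 0 0 0 1;-.0119 .0117 -.026 0 0 0 1;-.0119 .0117 -.026 0 0 0 1;-.0119 .0117 -.026 0 0 0 1;-.0119 .0117 -.026 0 0 0 1;-.0119 .0117 -.026 0 0 0 1;-.0119 .0117 -.026 0 0 0 1;-.0119 .0117 -.026 0 0 0 1' >/dev/null
python3 -m jog '-.0119 .0117 -.026 0 0 0 1;-.0119 .0117 -.026 0 0 0 1;-.0119 .0117 -.026 0 0 0 1;-.0119 .0117 -.026 0 0 0 1;-.0119 .0117 -.026 0 0 0 1;-.0119 .0117 -.026 0 0 0 1;-.0119 .0117 -.026 0 0 0 1;-.006 .0058 -.013 0 0 0 1' >/dev/null
python3 -m jog '-.0198 0 .0061 0 0 0 1;-.0198 0 .0061 0 0 0 1;-.0198 0 .0061 0 0 0 1;-.0198 0 .0061 0 0 0 1;-.0198 0 .0061 0 0 0 1;-.0198 0 .0061 0 0 0 1;-.0198 0 .0061 0 0 0 1;-.015 0 .0046 0 0 0 1;0 0 0 0 0 0 1' >/dev/null
python3 log.py
python3 - <<'E'
from kin import *
plan(np.array([.508,-.277,.0485]),frame(1.1,.3),4)
E
```

```text
18.9 q [-1.043  0.566  1.692  0.963  1.785 -0.84 ] p [ 0.5068 -0.2768  0.0543] F [-1.2 -0.  -2.2] w 0.0634 gf 67.7
tool x,y,z: [[0.138, 0.262, 0.955], [0.891, -0.453, -0.004], [0.432, 0.852, -0.296]]
4 rows: -0.0014 0.0003 0.0005 -0.003 0.002 -0.009 deg 0.06
  maxdq/row 0.003 err 0.0 q [-1.04  0.58  1.69  0.96  1.78 -0.85] margin 0.84
```

```bash
python3 -m jog '-.0015 0 .0004 0 0 0 1;-.0015 0 .0004 0 0 0 1;-.0015 0 .0004 0 0 0 1;0 0 0 0 0 0 1' >/dev/null;python3 log.py; for i in 1 2 3; do python3 -m jog '-.001 0 .0003 0 0 0 1;0 0 0 0 0 0 1' | egrep 'pos|force'; done
```

```text
19.3 q [-1.044  0.57   1.688  0.962  1.782 -0.845] p [ 0.5076 -0.2786  0.0523] F [ 0.4  0.3 -0.9] w 0.0636 gf 67.7
tool x,y,z: [[0.135, 0.267, 0.954], [0.891, -0.454, 0.001], [0.433, 0.85, -0.299]]
ee_pos: [0.5074, -0.2784, 0.0508]
contact_force: [-0.3, 0.3, -0.8]
grip_force: 67.7
ee_pos: [0.5073, -0.2783, 0.0496]
contact_force: [0.3, 0.7, -1.8]
grip_force: 67.7
ee_pos: [0.5073, -0.2783, 0.0485]
contact_force: [-0.9, -0.0, -0.9]
grip_force: 67.7
```

```bash
for i in 1 2; do python3 -m jog '-.001 0 .0003 0 0 0 1;0 0 0 0 0 0 1' | egrep 'pos|_force'; done
```

```text
ee_pos: [0.5074, -0.2785, 0.0478]
contact_force: [0.6, -0.1, 0.1]
grip_force: 67.9
ee_pos: [0.5074, -0.2785, 0.0479]
contact_force: [-1.6, 0.4, 5.3]
grip_force: 67.9
```

Contact at the expected height. I release and back off.

```bash
python3 -m jog '0 0 0 0 0 0 .3;0 0 0 0 0 0 .1;0 0 0 0 0 0 0;0 0 0 0 0 0 0;0 0 0 0 0 0 0;0 0 0 0 0 0 0' >/dev/null;python3 log.py;  python3 -m jog '0 0 -.01 0 0 0 0;0 0 -.02 0 0 0 0;0 0 -.03 0 0 0 0;0 0 -.04 0 0 0 0;0 0 -.04 0 0 0 0;.01 0 -.03 0 0 0 0' >/dev/null; python3 log.py
python3 - <<'E'
from kin import *
for c,b in (("top",(431.6,242.2)),("scene",(200.2,194.8))):
    optics.read_camera(c); print(c,[(d["p"],d["box"]) for d in spotter.masks_of(c,"cup")][:2],[ (d["p"],d["point"]) for d in spotter.landmark_of(c,"cup")][:2])
# knob grasp: tool down, choose yaw options
k=fit(); q0=bot.sense()["joint_positions"]
kn=np.array([.5675,.006,.14]); mk=np.array([.577,-.0655,.14])
for yaw in np.arange(-np.pi,np.pi,np.pi/4):
    A=R.from_euler("x",np.pi); A=rz(yaw+.132)*A
    for P in (kn,):
        q,e=ik(P+[0,0,-.019],A,k,[-.1,0.1,1.6,0,1.4,0]); print(round(yaw,2),q.round(2) if e<.004 else "x")
E
```

```text
20.9 q [-1.044  0.581  1.687  0.961  1.778 -0.852] p [ 0.5073 -0.2784  0.0464] F [ 0.2 -0.  -0.4] w 0.0856 gf 0.0
tool x,y,z: [[0.135, 0.266, 0.955], [0.891, -0.454, 0.0], [0.433, 0.851, -0.298]]
21.5 q [-1.232  0.627  1.476  0.864  1.997 -0.814] p [ 0.433  -0.4237  0.1073] F [ 0.9 -1.4  0.3] w 0.0853 gf 0.0
tool x,y,z: [[0.136, 0.266, 0.954], [0.89, -0.456, -0.0], [0.435, 0.849, -0.299]]
top [(0.96, [434.1, 240.9, 39.7, 30.5]), (0.21, [200.3, 213.8, 4.7, 7.8])] [(0.63, [243.7, 427.4])]
scene [(0.73, [201.6, 194.4, 34.0, 35.6])] [(0.95, [207.3, 200.9])]
-3.14 [-0.12  0.01  1.85 -0.    1.28 -1.82]
-2.36 [-0.12  0.01  1.85 -0.    1.28 -2.61]
-1.57 [-0.12  0.01  1.85  0.    1.28  2.89]
-0.79 [-0.12  0.01  1.85 -0.    1.28  2.1 ]
0.0 [-0.12  0.01  1.85 -0.    1.28  1.32]
0.79 [-0.12  0.01  1.85 -0.    1.28  0.53]
1.57 [-0.12  0.01  1.85 -0.    1.28 -0.25]
2.36 [-0.12  0.01  1.85 -0.    1.28 -1.04]
```

The cup stands at its old spot and is released; the networks put it within 1-2 px of where it was. Before pulling, I measure the knob-to-strip distance by rectifying both cameras numerically.

```bash
python3 - <<'E'
from kin import *
p=np.array([.5464,.1648,.132]); c,s=np.cos(p[2]),np.sin(p[2])
def W(x,y,z): x,y=np.broadcast_arrays(x,y); return np.stack([p[0]+c*x-s*y,p[1]+s*x+c*y,np.full(x.shape,z)],-1)
for cam in ("top","scene"):
    im=np.mean([optics.read_camera(cam).astype(float) for _ in range(4)],0).astype(np.float32)
    g=im.mean(2)
    def rect(xs,ys,z,src=g):
        u,v=proj(cam,W(xs[:,None],ys[None],z).reshape(-1,3)); return cv2.remap(src,u.astype(np.float32).reshape(1,-1),v.astype(np.float32).reshape(1,-1),cv2.INTER_CUBIC).reshape(len(xs),len(ys))
    ys=np.arange(-.31,-.19,.0005)
    for x0 in (-.024,-.012,0,.012,.024):
        pr=rect(np.arange(x0-.004,x0+.004,.001),ys,.0975).mean(0)
        i=np.argmin(np.where((ys>-.25)&(ys<-.215),pr,999)); sl=slice(i-10,i+11); w=np.clip(np.median(pr[sl.start-10:sl.stop+10])-pr[sl],0,None); 
        dd=np.gradient(pr); j=np.where((ys>-.30)&(ys<-.268))[0]; e=j[np.argmax(np.abs(dd[j]))]
        print(cam,"x",x0,"strip",round((w*ys[sl]).sum()/w.sum()*1e3,2),"end",round(ys[e]*1e3,1))
    # knob: dark brown head
    xs=np.arange(-.03,.03,.0005); yk=np.arange(-.19,-.13,.0005)
    for z in (.152,.141):
        red=rect(xs,yk,z,im[:,:,0]); m=(red<np.percentile(red,3)*.5+.5*np.median(red)).astype(np.uint8)
        n,l,st,ce=cv2.connectedComponentsWithStats(m); b=1+np.argmax(st[1:,4]); 
        print(cam,z,"knob blob x,y mm",(xs[0]+ce[b,1]*.0005)*1e3,(yk[0]+ce[b,0]*.0005)*1e3,"size",st[b,2:4]*.5)
    d=spotter.masks_of(cam,"knob")[:1]
    for q in d:
        print(q["p"],q["box"]); vv,uu=np.nonzero(q["region"]); 
        X=at(cam,q["box"][0],q["box"][1],.141)-[p[0],p[1],0]; print("mask c",(c*X[0]+s*X[1])*1e3,(-s*X[0]+c*X[1])*1e3)
    for nm,z in (("knob",.14),("mark",.14)):
        q=spotter.landmark_of(cam,nm)[:2]
        for r in q:
            X=at(cam,r["point"][1],r["point"][0],z)-[p[0],p[1],0]; print(nm,round(r["p"],2),(c*X[0]+s*X[1])*1e3,(-s*X[0]+c*X[1])*1e3)
k=fit();A=rz(.132)*R.from_euler("x",np.pi)
s0=bot.sense()
x=plan(s0["ee_pos"]+[0,0,.15],Rq(s0["tcp_rot"]),5)
x=plan(np.array([.5675,.006,.225]),A,20,*x)
E
```

```text
top x -0.024 strip -231.14 end -282.0
top x -0.012 strip -231.19 end -282.5
top x 0 strip -230.82 end -282.5
top x 0.012 strip -231.04 end -282.0
top x 0.024 strip -231.0 end -294.0
top 0.152 knob blob x,y mm -3.831892523364487 -167.4625 size [45.  37.5]
top 0.141 knob blob x,y mm -3.048972048972049 -167.37502887502887 size [45.5 38. ]
0.62 [250.9, 214.2, 92.9, 33.2]
mask c -2.1498638846417784 -79.62114345599424
mark 0.51 0.16621887655830087 -226.79724261656312
scene x -0.024 strip -228.02 end -279.5
scene x -0.012 strip -228.3 end -278.5
scene x 0 strip -228.11 end -280.0
scene x 0.012 strip -228.28 end -287.0
scene x 0.024 strip -228.24 end -276.5
scene 0.152 knob blob x,y mm 13.811551925320888 -151.72374562427072 size [32.5 35. ]
scene 0.141 knob blob x,y mm 5.5413653764355555 -155.05965546575925 size [37. 50.]
0.91 [308.6, 217.2, 45.2, 33.4]
mask c 28.390114717662687 -117.69312054880241
knob 0.94 7.679468356720738 -153.8422878830062
mark 0.64 1.6420346478059171 -225.5898373429335
5 rows: 0.0286 0.0 -0.0089 0.0 0.0 0.0 deg 0.0
  maxdq/row 0.044 err 0.0 q [-1.23  0.43  1.47  0.95  2.12 -0.63] margin 0.5
20 rows: 0.0137 -0.0131 0.0149 -0.292 -0.555 0.397 deg 4.45
  maxdq/row 0.129 err 0.0 q [-0.12 -0.08  1.75 -0.    1.47  1.32] margin 0.83
```

```bash
python3 - <<'E'
from kin import *
p=np.array([.5464,.1648,.132]); c,s=np.cos(p[2]),np.sin(p[2])
def W(x,y,z): x,y=np.broadcast_arrays(x,y); return np.stack([p[0]+c*x-s*y,p[1]+s*x+c*y,np.full(x.shape,z)],-1)
for cam in ("top","scene"):
    im=np.mean([optics.read_camera(cam).astype(float) for _ in range(4)],0).astype(np.float32); red=im[:,:,0]
    xs=np.arange(-.035,.035,.0005); yk=np.arange(-.2,-.12,.0005)
    for z in ((.152,) if cam=="top" else (.141,)):
        u,v=proj(cam,W(xs[:,None],yk[None],z).reshape(-1,3)); r=cv2.remap(red,u.astype(np.float32).reshape(1,-1),v.astype(np.float32).reshape(1,-1),cv2.INTER_CUBIC).reshape(len(xs),-1)
        print(cam,"min",r.min(),"row x0:",r[len(xs)//2,::6].astype(int))
        for th in (60,70,80,90):
            n,l,st,ce=cv2.connectedComponentsWithStats((r<th).astype(np.uint8)); b=1+np.argmax(st[1:,4])
            print(th,"c",((xs[0]+ce[b,1]*.0005)*1e3).round(1),((yk[0]+ce[b,0]*.0005)*1e3).round(1),"y range",(yk[0]*1e3+st[b,0]*.5),st[b,2]*.5,"xsize",st[b,3]*.5)
    ys=np.arange(-.30,-.22,.002)
    u,v=proj(cam,W(np.array(0.)+0*ys,ys,.0965)); print("end profile",list(zip((ys*1e3).astype(int).tolist(),cv2.remap(red,u.astype(np.float32)[None],v.astype(np.float32)[None],cv2.INTER_CUBIC)[0].astype(int).tolist())))
E
```

```text
top min 43.832703 row x0: [115 109  99  89 103  90  79  79  79  68  53  69  73  70  70  76  74  68
  73 134 136 135 136 136 138 112  85]
60 c -5.7 -162.9 y range -171.5 22.5 xsize 25.0
70 c -2.0 -160.2 y range -173.0 27.0 xsize 29.0
80 c -4.5 -166.9 y range -200.0 54.5 xsize 39.5
90 c -5.6 -172.7 y range -200.0 55.5 xsize 43.0
end profile [(-300, 87), (-298, 87), (-296, 89), (-294, 90), (-292, 90), (-290, 88), (-288, 83), (-286, 76), (-284, 88), (-282, 134), (-279, 157), (-277, 150), (-275, 150), (-273, 149), (-271, 148), (-269, 148), (-267, 149), (-265, 149), (-263, 149), (-261, 150), (-259, 149), (-257, 148), (-255, 147), (-253, 147), (-251, 148), (-249, 148), (-247, 148), (-245, 148), (-243, 148), (-241, 149), (-239, 149), (-237, 144), (-235, 136), (-233, 123), (-231, 72), (-229, 73), (-227, 120), (-225, 133), (-223, 133), (-221, 132)]
scene min 48.96921 row x0: [184 183 182 181 182 184 185 183 180 149  94  71  75  76  76  77  80  76
  75 120 166 175 174 176 176 176 178]
60 c 21.9 -151.8 y range -164.5 23.5 xsize 27.5
70 c 18.7 -151.2 y range -166.5 30.0 xsize 33.5
80 c 14.3 -152.6 y range -169.5 34.0 xsize 43.0
90 c 9.2 -153.8 y range -170.5 36.0 xsize 52.0
end profile [(-300, 198), (-298, 199), (-296, 198), (-294, 199), (-292, 200), (-290, 200), (-288, 200), (-286, 200), (-284, 199), (-282, 196), (-279, 191), (-277, 188), (-275, 188), (-273, 187), (-271, 188), (-269, 188), (-267, 188), (-265, 188), (-263, 188), (-261, 188), (-259, 188), (-257, 187), (-255, 187), (-253, 186), (-251, 187), (-249, 186), (-247, 184), (-245, 182), (-243, 181), (-241, 181), (-239, 181), (-237, 177), (-235, 171), (-233, 158), (-231, 135), (-229, 113), (-227, 113), (-225, 132), (-223, 149), (-221, 157)]
```

```bash
python3 -m jog '.0286 0 -.0089 0 0 0 0;.0286 0 -.0089 0 0 0 0;.0286 0 -.0089 0 0 0 0;.0286 0 -.0089 0 0 0 0;.0286 0 -.0089 0 0 0 0' >/dev/null
for i in 1 2; do python3 -m jog '.0137 -.0131 .0149 -.292 -.555 .397 0;.0137 -.0131 .0149 -.292 -.555 .397 0;.0137 -.0131 .0149 -.292 -.555 .397 0;.0137 -.0131 .0149 -.292 -.555 .397 0;.0137 -.0131 .0149 -.292 -.555 .397 0;.0137 -.0131 .0149 -.292 -.555 .397 0;.0137 -.0131 .0149 -.292 -.555 .397 0;.0137 -.0131 .0149 -.292 -.555 .397 0;.0137 -.0131 .0149 -.292 -.555 .397 0;.0137 -.0131 .0149 -.292 -.555 .397 0' >/dev/null; done; python3 -m jog '0 0 0 0 0 0 0;0 0 0 0 0 0 0' >/dev/null; python3 log.py
```

```text
25.6 q [-0.119 -0.08   1.757 -0.     1.466  1.32 ] p [0.5668 0.0072 0.2234] F [-0.7  0.2  1.7] w 0.0852 gf 0.0
tool x,y,z: [[0.991, 0.132, -0.002], [0.132, -0.991, -0.0], [-0.002, 0.0, -1.0]]
```

The estimates of the mark's gate value cluster at 71.5-73.5 mm, so I use about 72.4. I go down over the knob and grip it along the pull direction.

```bash
python3 -m jog '0 0 .02 0 0 0 0;0 0 .025 0 0 0 0;0 0 .025 0 0 0 0;0 0 .02 0 0 0 0;0 0 .013 0 0 0 0;0 0 0 0 0 0 0' >/dev/null;python3 log.py; python3 -m jog '0 0 0 0 0 0 1;0 0 0 0 0 0 1;0 0 0 0 0 0 1;0 0 0 0 0 0 1;0 0 0 0 0 0 1;0 0 0 0 0 0 1;0 0 0 0 0 0 1;0 0 0 0 0 0 1;0 0 0 0 0 0 1;0 0 0 0 0 0 1' >/dev/null; python3 log.py
```

```text
26.2 q [-0.121  0.009  1.85  -0.     1.285  1.32 ] p [0.5656 0.006  0.1197] F [ 0.8 -0.9  0. ] w 0.0855 gf 0.0
tool x,y,z: [[0.992, 0.129, -0.003], [0.129, -0.992, -0.0], [-0.003, 0.0, -1.0]]
27.2 q [-1.180e-01  9.000e-03  1.846e+00  1.000e-03  1.286e+00  1.321e+00] p [0.5676 0.0076 0.1225] F [-2.6  3.1  5.3] w 0.0256 gf 58.7
tool x,y,z: [[0.991, 0.131, 0.001], [0.131, -0.991, -0.001], [0.001, 0.001, -1.0]]
```

```bash
python3 -m jog '0 .004 0 0 0 0 1;0 .008 0 0 0 0 1;0 .008 0 0 0 0 1;0 .008 0 0 0 0 1;0 .008 0 0 0 0 1;0 .008 0 0 0 0 1;0 .008 0 0 0 0 1;0 .008 0 0 0 0 1;0 .008 0 0 0 0 1;0 .004 0 0 0 0 1' >/dev/null; python3 -m jog '0 0 0 0 0 0 1;0 0 0 0 0 0 1;0 0 0 0 0 0 1' >/dev/null; python3 log.py
python3 - <<'E'
from kin import *
s=bot.sense(); d=np.array([np.sin(.132),-np.cos(.132)]); n=np.array([d[1],-d[0]])*-1
e=s["ee_pos"][:2]-[.5676,.0076]; print("pull mm",e@d*1e3,"side",e@n*1e3,"F along",s["contact_force"][:2]@d)
p=np.array([.5464,.1648,.132]); c,sn=np.cos(p[2]),np.sin(p[2])
def W(x,y,z): x,y=np.broadcast_arrays(x,y); return np.stack([p[0]+c*x-sn*y,p[1]+sn*x+c*y,np.full(x.shape,z)],-1)
for cam in ("top","scene"):
    im=np.mean([optics.read_camera(cam).astype(float) for _ in range(4)],0).astype(np.float32); red=im[:,:,0]
    cv2.imwrite(f"pics/pulled_{cam}.png",im[:,:,::-1])
    for nm in ("knob","mark"):
        for r in spotter.landmark_of(cam,nm)[:2]:
            X=at(cam,r["point"][1],r["point"][0],.14)-[p[0],p[1],0]; print(cam,nm,round(r["p"],2),(c*X[0]+sn*X[1])*1e3,(-sn*X[0]+c*X[1])*1e3)
    ys=np.arange(-.26,-.2,.003)
    for x,z in ((-.03,.0975),(-.02,.0975),(.02,.0975),(.03,.0975),(0,.116),(0,.11),(0,.122)):
        u,v=proj(cam,W(x+0*ys,ys,z)); print(cam,x,z,cv2.remap(red,u.astype(np.float32)[None],v.astype(np.float32)[None],cv2.INTER_CUBIC)[0].astype(int).tolist())
    for b in ("ball0_center",): print(cam,b,[(round(r["p"],2),np.round(r["point"]).tolist()) for r in spotter.landmark_of(cam,b)])
E
```

```text
28.5 q [-0.238  0.039  1.815  0.005  1.289  1.2  ] p [ 0.5767 -0.0619  0.1224] F [-2.4 10.6  7.2] w 0.0256 gf 59.0
tool x,y,z: [[0.991, 0.131, 0.001], [0.131, -0.991, -0.005], [0.0, 0.005, -1.0]]
pull mm 70.07291628654292 side -0.08150109255043378 F along -10.87019028630342
top knob 0.69 -2.5835380983025513 3.529359225039857
top mark 0.35 -6.18732070633277 -18.951418845592922
top -0.03 0.0975 [59, 72, 63, 52, 46, 54, 59, 27, 29, 45, 59, 153, 153, 156, 155, 159, 160, 155, 154, 155]
top -0.02 0.0975 [62, 61, 61, 58, 59, 57, 55, 51, 46, 44, 46, 46, 59, 66, 37, 39, 117, 153, 150, 149]
top 0.02 0.0975 [93, 92, 92, 92, 90, 91, 89, 89, 88, 89, 88, 87, 87, 86, 86, 75, 59, 62, 61, 60]
top 0.03 0.0975 [95, 95, 94, 95, 96, 94, 93, 93, 92, 92, 92, 93, 91, 90, 91, 89, 76, 62, 58, 73]
top 0 0.116 [84, 84, 84, 82, 82, 83, 81, 80, 79, 79, 79, 78, 79, 73, 54, 58, 56, 56, 55, 56]
top 0 0.11 [84, 84, 84, 82, 83, 82, 80, 79, 79, 79, 79, 78, 78, 68, 55, 58, 56, 56, 55, 55]
top 0 0.122 [84, 85, 85, 82, 82, 84, 81, 81, 80, 79, 78, 78, 79, 76, 54, 58, 56, 56, 55, 56]
top ball0_center [(0.43, [220.0, 219.0])
[... 373 characters left out ...]
, 178, 178]
scene 0.02 0.0975 [188, 187, 187, 187, 188, 187, 187, 185, 176, 155, 114, 111, 144, 155, 156, 157, 155, 153, 153, 156]
scene 0.03 0.0975 [190, 190, 190, 189, 189, 190, 189, 189, 187, 169, 126, 113, 147, 160, 163, 161, 163, 162, 162, 161]
scene 0 0.116 [126, 122, 111, 96, 85, 85, 80, 61, 52, 53, 58, 61, 55, 51, 76, 125, 161, 175, 178, 178]
scene 0 0.11 [109, 108, 108, 108, 109, 107, 91, 63, 53, 56, 58, 61, 57, 55, 105, 164, 180, 180, 180, 179]
scene 0 0.122 [183, 172, 142, 102, 65, 46, 51, 53, 49, 49, 52, 52, 52, 53, 74, 89, 89, 116, 169, 187]
scene ball0_center [][ WARN:0@2.652] global loadsave.cpp:1063 imwrite_ Unsupported depth image for selected encoder is fallbacked to CV_8U.
```

Pulled to 70.1 mm with 10.9 N spring force, as expected there. I check knob against strip in the scene view, calibrated by the shut knob in the first picture.

```bash
python3 - <<'E'
from kin import *
p=np.array([.5464,.1648,.132]); c,sn=np.cos(p[2]),np.sin(p[2])
def W(x,y,z): x,y=np.broadcast_arrays(x,y); return np.stack([p[0]+c*x-sn*y,p[1]+sn*x+c*y,np.full(x.shape,z)],-1)
for f,yc in (("scene0",-.157),("pulled_scene",-.228)):
    g=cv2.GaussianBlur(cv2.imread(f"pics/{f}.png")[:,:,2].astype(np.float32),(0,0),.6)
    ys=yc+np.arange(-.024,.024,.0005)
    for z in (.106,.110,.114,.118,.122,.126):
        u,v=proj("scene",W(0*ys,ys,z)); r=cv2.remap(g,u.astype(np.float32)[None],v.astype(np.float32)[None],cv2.INTER_CUBIC)[0]; d=np.gradient(r)
        a=np.argmin(d[:48]);b=48+np.argmax(d[48:]); print(f,z,"edges",(ys[a]*1e3).round(1),(ys[b]*1e3).round(1),"mid",((ys[a]+ys[b])*500).round(1), "grad",d[a].round(0),d[b].round(0))
    ys=np.arange(-.24,-.217,.0005)
    o=[]
    for x in (.018,.022,.026,.030):
        u,v=proj("scene",W(x+0*ys,ys,.0975)); r=cv2.remap(g,u.astype(np.float32)[None],v.astype(np.float32)[None],cv2.INTER_CUBIC)[0]; o.append((ys[np.argmin(r)]*1e3).round(1))
    print("strip",o)
E
```

```text
scene0 0.106 edges -168.5 -146.0 mid -157.2 grad -5.0 7.0
scene0 0.11 edges -168.5 -146.0 mid -157.2 grad -8.0 8.0
scene0 0.114 edges -168.5 -146.0 mid -157.2 grad -9.0 8.0
scene0 0.118 edges -168.5 -146.0 mid -157.2 grad -9.0 8.0
scene0 0.122 edges -168.0 -146.0 mid -157.0 grad -10.0 10.0
scene0 0.126 edges -170.0 -146.0 mid -158.0 grad -10.0 11.0
strip [np.float64(-228.5), np.float64(-228.5), np.float64(-228.5), np.float64(-228.5)]
pulled_scene 0.106 edges -242.0 -218.5 mid -230.2 grad -4.0 9.0
pulled_scene 0.11 edges -242.0 -216.5 mid -229.2 grad -4.0 10.0
pulled_scene 0.114 edges -239.5 -216.0 mid -227.7 grad -4.0 10.0
pulled_scene 0.118 edges -251.0 -213.5 mid -232.2 grad -5.0 7.0
pulled_scene 0.122 edges -250.5 -208.5 mid -229.5 grad -7.0 8.0
pulled_scene 0.126 edges -248.0 -206.5 mid -227.2 grad -5.0 11.0
strip [np.float64(-228.5), np.float64(-228.0), np.float64(-228.0), np.float64(-228.0)]
```

```bash
python3 -m jog '0 .0007 0 0 0 0 1;0 .0008 0 0 0 0 1;0 0 0 0 0 0 1;0 0 0 0 0 0 1;0 0 0 0 0 0 1;0 0 0 0 0 0 1;0 0 0 0 0 0 1;0 0 0 0 0 0 1;0 0 0 0 0 0 1;0 0 0 0 0 0 1' >/dev/null; python3 log.py
python3 - <<'E'
from kin import *
s=bot.sense(); d=np.array([np.sin(.132),-np.cos(.132)])
print("pull mm",(s["ee_pos"][:2]-[.5676,.0076])@d*1e3)
for cam in ("top","scene"):
    im=optics.read_camera(cam)
    for b in ("ball0_center","ball3_center","jar"): print(cam,b,[(round(r["p"],2),np.round(r["point"]).tolist()) for r in spotter.landmark_of(cam,b)],[(round(r["p"],2),r["box"]) for r in spotter.masks_of(cam,b)] if b!="jar" else "")
    if cam=="top":
        # white blobs within the mouth area / throat
        g=im.min(2)[185:255,175:250]; n,l,st,ce=cv2.connectedComponentsWithStats((g>105).astype(np.uint8)); print([(st[i,4],(ce[i]+[175,185]).round().tolist()) for i in range(1,n) if st[i,4]>8])
        g=cv2.resize(im[195:245,185:240].min(2),(27,25),interpolation=cv2.INTER_AREA); print(g)
E
```

```text
30.2 q [-0.24   0.039  1.814  0.005  1.289  1.198] p [ 0.5769 -0.0632  0.1224] F [-2.7 10.9  7.7] w 0.0256 gf 59.0
tool x,y,z: [[0.991, 0.131, 0.001], [0.131, -0.991, -0.005], [0.0, 0.005, -1.0]]
pull mm 71.40460030457697
top ball0_center [(0.59, [126.0, 217.0])] []
top ball3_center [] []
top jar [(0.84, [221.0, 218.0]), (0.78, [224.0, 140.0]), (0.63, [293.0, 202.0])] 
[(np.int32(191), [246.0, 213.0])]
[[ 61  63  61  62  67  73  69  74  79  81  80  81  80  80  78  79  78  79
   80  74  64  63  82  92  93  91  99]
 [ 59  61  59  61  60  62  74  78  79  79  79  79  79  80  80  82  80  80
   77  64  65  72  94  90  92 100 105]
 [ 60  59  59  60  63  62  61  70  81  79  80  80  80  80  79  78  77  77
   71  63  61  85  96  91  92  94 101]
 [ 62  59  61  64  65  64  63  64  67  76  80  77  77  76  75  75  75  74
   65  61  69  93  98  94  93  86 100]
 [ 62  59  59  60  63  62  61  63  62  60  66  77  76  77  76  76  78  69
   62  64  88  94  99  98  93  91 109]
 [ 62  60  62  60  59  60  64  63  63  60  60  65  77  81  81  81  77  84
   79  74  93  93  97  96  93  92 102]
 [ 65  59  60  5
[... 1586 characters left out ...]
6  57  54  53  52  52  53  53  56  79  81  81  80  78
   74  76  75  77  78  76  84  97  99]
 [ 66  57  54  55  56  58  56  54  51  54  51  60  81  82  83  85  86  85
   80  78  77  78  76  73  72  77  96]
 [ 58  55  54  55  57  57  53  55  55  54  64  85  86  86  85  85  83  83
   85  85  80  75  74  73  72  74  78]
 [ 55  57  55  53  55  56  55  54  55  63  83  84  84  84  84  86  86  85
   84  82  81  77  74  74  74  76  74]
 [ 54  52  54  53  55  55  56  54  77  85  86  86  87  88  89  83  81  82
   82  80  80  79  82  75  68  70  77]]
scene ball0_center [] []
scene ball3_center [(0.31, [277.0, 366.0])] []
scene jar [(0.86, [274.0, 365.0]), (0.72, [300.0, 456.0]), (0.56, [236.0, 409.0])]
```

Two balls are visible on the jar floor through the open throat. I check numerically for anything ball-like left on the funnel walls, including the bright spot near (226,230).

```bash
python3 - <<'E'
from kin import *
im=optics.read_camera("top").astype(int); 
print(im[226:236,218:234].tolist()[2:6])
c=im[183:257,172:250]; sat=(c.max(2)-c.min(2))/c.max(2)
m=sat<.25
for r in m[::2,:]: print("".join("#" if x else "." for x in r))
print([ (n,proj("top",np.array([.5464+np.cos(.132)*x-np.sin(.132)*y,.1662+np.sin(.132)*x+np.cos(.132)*y,z]))) for n,x,y,z in (("t",.029,.029,.105),("t",.029,-.029,.105),("t",-.029,-.029,.105),("t",-.029,.029,.105))])
E
```

```text
[[[96, 97, 87], [99, 96, 87], [95, 95, 89], [96, 95, 88], [100, 98, 90], [96, 95, 85], [95, 92, 87], [96, 93, 85], [87, 85, 79], [100, 98, 92], [122, 111, 92], [151, 126, 92], [158, 132, 92], [154, 129, 91], [157, 131, 92], [163, 135, 94]], [[96, 93, 89], [97, 98, 88], [97, 94, 88], [98, 97, 90], [99, 99, 90], [95, 93, 86], [98, 98, 90], [82, 81, 74], [133, 132, 124], [145, 145, 134], [137, 131, 116], [154, 131, 98], [156, 129, 88], [154, 127, 88], [160, 133, 96], [160, 132, 94]], [[95, 93, 88], [101, 101, 90], [92, 90, 82], [96, 97, 89], [99, 96, 90], [96, 95, 89], [89, 87, 83], [149, 148, 140], [171, 170, 157], [156, 154, 141], [140, 132, 115], [151, 127, 96], [158, 131, 88], [155, 128, 91], [157, 128, 92], [159, 130, 92]], [[96, 96, 91], [95, 96, 90], [100, 96, 86], [109, 100, 88], [109, 101, 84], [109, 101, 84], [105, 92, 74], [129, 113, 90], [138, 124, 100], [134, 116, 94], [133, 112, 86], [136, 111, 81], [138, 116, 82], [151, 126, 89], [159, 131, 92], [159, 131, 93]]]
...................................................................##.........
................................
[... 2401 characters left out ...]
..........#..##
.........................................................................#####
..............................................................................
..............................................................................
.........#....................................................................
...........############.......................................................
[('t', (np.float64(198.3481349210515), np.float64(207.76034985765727))), ('t', (np.float64(225.71274101638463), np.float64(203.87311533727222))), ('t', (np.float64(229.3652208677725), np.float64(231.27045282575367))), ('t', (np.float64(201.89625802463692), np.float64(235.1703784286629)))]
```

```bash
python3 - <<'E'
from h import *
for cam in ("top","scene"):
    a=cv2.imread(f"pics/{cam}0.png").astype(int)[:,:,::-1]; im=optics.read_camera(cam).astype(int)
    sat=(im.max(2)-im.min(2))/im.max(2); m=((np.abs(im-a).max(2)>25)&(sat<.3)&(im.min(2)>70)).astype(np.uint8)
    n,l,st,ce=cv2.connectedComponentsWithStats(m); print(cam,[(int(st[i,4]),st[i,:4].tolist(),im[l==i].mean(0).astype(int).tolist()) for i in range(1,n) if st[i,4]>12])
s=bot.sense();print(s["clock"],(s["ee_pos"][:2]-[.5676,.0076])@[np.sin(.132),-np.cos(.132)])
E
```

```text
top [(1388, [242, 194, 52, 37], [132, 132, 131]), (353, [210, 205, 19, 28], [96, 94, 86])]
scene [(244, [158, 0, 18, 24], [137, 136, 116]), (62, [378, 0, 8, 9], [114, 104, 92]), (150, [143, 2, 11, 30], [128, 129, 110]), (374, [138, 35, 18, 39], [95, 90, 78]), (335, [366, 34, 39, 15], [114, 103, 92]), (128, [180, 54, 9, 21], [127, 124, 106]), (29, [267, 65, 14, 12], [111, 95, 79]), (37, [457, 68, 14, 5], [107, 94, 79]), (94, [212, 90, 17, 11], [149, 144, 145]), (21, [174, 99, 3, 8], [85, 84, 87]), (27, [166, 100, 6, 8], [82, 83, 91]), (23, [406, 108, 5, 6], [88, 80, 77]), (92, [250, 124, 26, 9], [109, 97, 80]), (62, [255, 131, 20, 9], [89, 86, 85]), (21, [268, 198, 2, 12], [84, 79, 76]), (952, [256, 214, 75, 27], [152, 145, 146]), (13, [362, 254, 5, 3], [135, 129, 119])]
30.95 0.07142605607070342
```

The bench shows no stray balls, nothing else has changed, and the knob is held at 71.4 mm over the strip. I hand in.

```bash
python3 -c "
from workcell import workorder; print(workorder.sign_off())"
```

```text
the job is handed in; nothing more can be done
None
```

The job is handed in at about 31 s on the robot clock: balls poured with the gate shut, the empty cup upright on the bench and released, and the knob held 71.4 mm out against its spring (my strip estimates: 71–73.5 mm); only two balls were directly visible in the jar, but the cup was empty and no ball showed in the funnel or on the bench.

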